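# Stand a toppled measuring cylinder up against a shelf upright

### The arm

A 6-joint arm with a two-finger parallel gripper is mounted at the origin on a cart in front of the work surface, level with it; the furniture and walls round the work are solid. World frame = base frame: x ahead of the robot, y to its left, z up, the work surface at z = 0. Lengths are in m, angles in rad, forces in N, time in s.
With the tool pointing down it reaches from about 0.3 to 0.875 m from the base axis. Payload 6.4 kg.
Tool frame: the origin (TCP) lies between the finger pads; the fingertips stand ctrl.tip_extent ahead of it and the grasp point (between the pads) is the TCP (ctrl.tip_extent is the distance from the TCP to the fingertips, in m); z points along the fingers, y is the line along which they close (so a half turn about z gives the same grasp; the last joint's range is limited). The gripper opens to 85 mm and grips with 20 to 120 N. Pads are 22 mm wide; open, the fingers measure 114 mm over their backs; the gripper's body (76 mm by 85 mm) begins 54 mm behind the grasp point. The pads swing forward as they close: fully open they stand 13 mm farther back than shut.
Start: joints at [-1.388, 0.181, 1.607, -0, 1.354, -0.206], TCP at [0.218, -0.532, 0.25] pointing down, gripper open.
Joint ranges: [-2.99, 2.99], [-0.89, 2.07], [0.3, 2.58], [-1.14, 4.28], [0, 2.63], [-3.12, 3.12]. Speed limits (rad/s): [2.57, 2.57, 3.01, 3.14, 3.14, 3.14].

### API

Orientations are given as a unit quaternion [w, x, y, z].
In Python, from bench import ctrl gives the robot as it stands.
- The arm moves only by the tool send_rows, never from a script. Its arguments are lists of equal length, an entry for each row: "dr": the turn, a rotation vector about the tool's x, y, z in units of 6 degrees (1.0 is 6 degrees), a list of three; "xyz": the shift along the tool's x, y, z in cm, a list of three; "jaw": the opening in per cent of the stroke, from 0 (shut) to 100 (fully open). In form: {"dr": [[wx, wy, wz], ...], "xyz": [[dx, dy, dz], ...], "jaw": [jaw, ...]}. A call has exactly 8 rows; each row is the pose to reach, as a shift and turn from the pose commanded when the call began, along the tool's axes at that moment; what a row does not reach only later rows make up. A row lasts 1/8 s, in which the tool goes at most 62.5 mm and 10.7 degrees, less where a joint would pass 70% of its speed; a pose out of reach is approached as far as the arm can. A call with a gripper value outside its range is refused whole. The fingers move at their own pace and stop on an object; the grip force is fixed at half the most. Time passes only in rows, so rows that repeat a pose let the fingers close, or fill a call up. It gives the time, the measured TCP pose, the force, the opening and the grip force at its end, in the units of the state.
- ctrl.get_obs(): the state, without advancing time (a new reading comes with each control period).
- ctrl.camera(name): name is "scene" or "top" or "wrist"; returns the picture (400x640x3 uint8, red, green, blue); there is no depth.
- ctrl.calibration(name): a dict with "camera_matrix" (3x3 intrinsics, pixels), "world_from_camera" (4x4, takes a point from camera to world coordinates). Camera axes: x right, y up, looking along -z (the intrinsics and any distortion apply to the point x, -y, -z); pixel columns grow to the right and rows downward; lengths in m; the calibration is good to about 2 mm. A picture is of the moment at which its call begins: read the wrist's pose just before it. calibration takes no time and is no camera call; for the wrist camera it gives the pose at the moment of the call.
- ctrl.hand_in(): hands the job in; it is judged then, once.
The state is a dict: "time_s": time; "q": joint angles; "dq": joint speeds; "joint_efforts": joint torques, N m; "eef_pos": TCP position; "eef_rot": TCP orientation; "wrist_force": force on the tool from outside, world axes, zero at the start; "torque": the same for the moment, N m; "opening": opening from 0.0 (shut) to 1.0 (fully open); "grasp_force": force on a finger pad.
Only numpy, scipy, OpenCV 4.12 (cv2) and the standard library are available. Lean on these libraries where they do the work, as an engineer would, in place of code of your own. Each camera call takes 0.05 s, during which the arm holds its last target. There are 200 camera calls.

### The job

The glass measuring cylinder has toppled over and is slumped with its rim against the blue upright of the little bridge shelf. Without lifting it off the worktop, push its foot in towards that upright so that its top end slides up the board, until the cylinder can stand on its foot by itself; leave it standing there, close in front of the upright, and do not disturb the beaker, the flask or the vial that stand about.

Things in the scene. Friction and masses are not known exactly. Their poses are not given: they have to be found in the camera images.
- measuring_cylinder: Glass measuring cylinder, 188 mm tall, 0.12 kg, friction about 0.6: blue round foot 52 mm across, 14 mm thick, then a straight tube 30 mm across up to the rim. Origin: centre of the foot's underside; z runs up the tube. At the start it leans 45 deg: rim on the blue upright, foot edge on the worktop. Centre of mass about 75 mm up: leaning under 15 deg, it drops onto its whole foot by itself.
- bridge_shelf: Fixed bridge shelf: two blue uprights 140 mm wide, 240 mm tall, under a wooden top board. Origin: on the worktop, mid-foot of the front upright's front face, on which the cylinder leans nearly square. x points level into that face (the way to push), y along it, z up. Front upright 15 mm thick; back one 75 mm behind.
- shelf_edge (a point): Middle of the lower front edge of the wooden top board: 240 mm above the worktop and 110 mm out from the upright's front face, over the cylinder. The board is 15 mm thick and 150 mm wide (a steel rail rises 11 mm above it, glassware 70 mm); below it the front is open, so a tool comes in at a slant.
- beaker_250: Bystander: empty glass beaker, 70 mm across, 92 mm tall. Origin: centre of its underside, z up.
- conical_flask: Bystander: conical flask with red stopper, 66 mm across, 111 mm tall. Origin: centre of its underside, z up.
- blue_vial: Bystander: sample vial with blue cap, 27 mm across, 59 mm tall. Origin: centre of its underside, z up.

How it is judged:
By the outcome, as a careful person would: the job done as asked, in the order asked, and still so for the second after the job is handed in, with the robot touching nothing.
It also fails if it takes over 48 s, if anything falls off the work surface, if the arm or the gripper's body presses on something with over 40 N, if the wrist force passes 120 N, or if a joint passes its speed limit or range.

## Working session

There is one attempt and no reset: what is moved stays moved. The work goes in short steps, Python scripts to look and compute and a tool call to move; the robot and the scene stay as the last step left them, time stands still between calls to the robot, and variables do not carry over. Pictures are saved under pics/ and viewed, at most 10 in all, crops included, and the job is handed in when it is done.

Besides the shell and the picture viewer there is one more tool, called after "Request:" by a JSON object that holds its "op" and its "data", one argument or row to a line. send_rows: Moves the arm, as the interface text tells. Its arguments: {"type":"object","properties":{"dr":{"type":"array","items":{"type":"array","items":{"type":"number"}}},"xyz":{"type":"array","items":{"type":"array","items":{"type":"number"}}},"jaw":{"type":"array","items":{"type":"number"}}},"required":["dr","xyz","jaw"]}

```bash
mkdir -p pics; cat > look.py <<'E'
import sys,cv2,numpy as np
from bench import ctrl
np.set_printoptions(precision=4,suppress=True)
for n in sys.argv[2:]:
    im=ctrl.camera(n)[:,:,::-1]; cv2.imwrite(f"pics/{sys.argv[1]}_{n}.png",im)
    c=ctrl.calibration(n); print(n,c["camera_matrix"],c["world_from_camera"],[k for k in c])
o=ctrl.get_obs(); print(o["time_s"],o["eef_pos"],o["eef_rot"],o["wrist_force"],o["opening"],ctrl.tip_extent)
E
python3 look.py a scene top; ls
```

```text
scene [[417.825    0.     317.0199]
 [  0.     417.825  198.9179]
 [  0.       0.       1.    ]] [[-0.8308  0.2875 -0.4765  0.0328]
 [-0.5564 -0.4498  0.6986  0.6123]
 [-0.0134  0.8456  0.5337  0.6676]
 [ 0.      0.      0.      1.    ]] ['camera_matrix', 'world_from_camera']
top [[372.7188   0.     322.744 ]
 [  0.     372.7188 201.6649]
 [  0.       0.       1.    ]] [[-0.0101  0.9887 -0.1494  0.3602]
 [-0.9998 -0.0125 -0.0155 -0.0672]
 [-0.0172  0.1492  0.9887  1.1208]
 [ 0.      0.      0.      1.    ]] ['camera_matrix', 'world_from_camera']
0.1 [ 0.2179 -0.5316  0.2495] [-0.0008  0.9812  0.1932  0.    ] [-0.7746 -0.0869  0.4088] 1.0017920140915266 0.019
look.py
pics
```

View pics/a_scene.png

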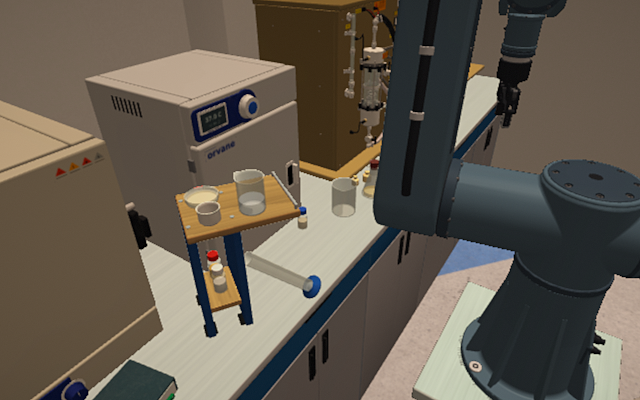

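View pics/a_top.png

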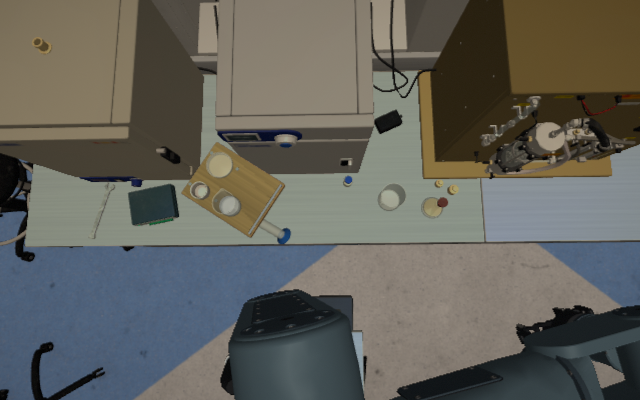

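```bash
cat > geo.py <<'E'
import numpy as np
from bench import ctrl
def ray(n,u,v):
    c=ctrl.calibration(n);K=c["camera_matrix"];T=c["world_from_camera"]
    d=T[:3,:3]@np.array([(u-K[0,2])/K[0,0],-(v-K[1,2])/K[1,1],-1]);return T[:3,3],d
def pt(n,u,v,z):
    o,d=ray(n,u,v);return o+d*(z-o[2])/d[2]
def px(n,P):
    c=ctrl.calibration(n);K=c["camera_matrix"];T=c["world_from_camera"]
    p=T[:3,:3].T@(np.array(P)-T[:3,3]);return K[0,2]+K[0,0]*p[0]/-p[2],K[1,2]+K[1,1]*p[1]/p[2]
E
python3 - <<'E'
from geo import *
import cv2
np.set_printoptions(precision=4,suppress=True)
for u,v in [(217,143),(285,186),(251,237),(182,190)]: print("board",pt("top",u,v,.255))
for u,v in [(200,244),(400,243)]: print("edge",pt("top",u,v,0))
print("foot",pt("top",284,236,.02),pt("scene",312,286,.025))
print("vial",pt("top",348,181,.059),"beak",pt("top",391,198,.05),"flask",pt("top",435,206,.05))
a=cv2.imread("pics/a_top.png")[130:255,170:310];b=cv2.imread("pics/a_scene.png")[160:345,170:340]
cv2.imwrite("pics/b.png",np.hstack([cv2.resize(a,(448,400),interpolation=2),cv2.resize(b,(352,400),interpolation=2)]))
E
```

```text
board [0.6378 0.2007 0.255 ]
board [0.5297 0.0354 0.255 ]
board [0.4101 0.114  0.255 ]
board [0.5233 0.2806 0.255 ]
edge [0.4055 0.3208 0.    ]
edge [ 0.4021 -0.2787  0.    ]
foot [0.4255 0.0654 0.02  ] [0.419  0.0708 0.025 ]
vial [ 0.5804 -0.1245  0.059 ] beak [ 0.5303 -0.2486  0.05  ] flask [ 0.5053 -0.3743  0.05  ]
```

View pics/b.png

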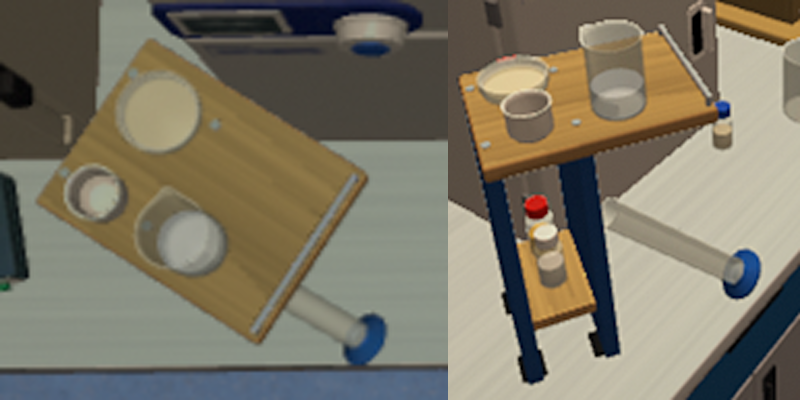

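```bash
cat > plan.py <<'E'
# plan.py tipx tipy tipz tilt_deg : move from present pose, in tool axes (shelf frame target for tip centre)
import sys
from geo import *
from scipy.spatial.transform import Rotation as Rn
np.set_printoptions(precision=3,suppress=True)
N=np.array([.557,.8305,0]);N/=np.linalg.norm(N);Y=np.array([-N[1],N[0],0]);F=np.array([.531,.166,0]);Z=np.array([0,0,1.])
def st():
    o=ctrl.get_obs();q=o["eef_rot"];return o,np.array(o["eef_pos"]),Rn.from_quat([q[1],q[2],q[3],q[0]])
def shelf(p): d=np.array(p)-F;return np.array([d@N,d@Y,d[2]])
if __name__=="__main__":
    o,p,R=st();tip=p+R.as_matrix()[:,2]*ctrl.tip_extent
    zt=R.as_matrix()[:,2]
    print("t",o["time_s"],"tcp",p,"tip shelf",shelf(tip),"tilt",np.degrees(np.arctan2(zt@N,-zt[2])),"F",o["wrist_force"],"q",np.array(o["q"]),"open",o["opening"])
    if len(sys.argv)>4:
        x,y,z,t=map(float,sys.argv[1:5]);t=np.radians(t)
        zz=np.sin(t)*N-np.cos(t)*Z;M=np.stack([np.cross(-Y,zz),-Y,zz],1)
        tcp=F+x*N+y*Y+z*Z-zz*ctrl.tip_extent
        print("target tcp",tcp,"dr",(R.inv()*Rn.from_matrix(M)).as_rotvec()/np.radians(6),"xyz cm",R.inv().apply(tcp-p)*100)
E
python3 plan.py -.25 .034 .12 50
```

```text
t 0.1 tcp [ 0.218 -0.532  0.249] tip shelf [-0.754 -0.129  0.23 ] tilt 0.06613767141755912 F [-0.775 -0.087  0.409] q [-1.388  0.181  1.608  0.     1.354 -0.206] open 1.0017920140915266
target tcp [ 0.355 -0.035  0.132] dr [ 2.449  8.075 -5.285] xyz cm [ 31.553 -40.746  11.8  ]
```

Request:
{"op": "send_rows", "data": {
  "dr": [
    [0.4, 1.3, -0.9],
    [0.8, 2.7, -1.8],
    [1.2, 4, -2.6],
    [1.6, 5.4, -3.5],
    [2, 6.7, -4.4],
    [2.4, 8.1, -5.3],
    [2.4, 8.1, -5.3],
    [2.4, 8.1, -5.3]
  ],
  "xyz": [
    [4, -5, 0.5],
    [8, -10, 1],
    [12, -15, 1.5],
    [16, -20, 2],
    [20, -25, 3],
    [24, -30, 4],
    [28, -35.5, 5],
    [31.5, -40.7, 5]
  ],
  "jaw": [35, 35, 35, 35, 35, 35, 35, 35]
}}

```text
time_s: 1.1
eef_pos: [0.3515, -0.0515, 0.2]
eef_rot: [-0.197, 0.799, 0.426, 0.375]
wrist_force: [0.4, -0.1, 0.9]
opening: 0.351
grasp_force: 0.0
```

```bash
python3 plan.py -.25 .034 .12 50
```

```text
t 1.1 tcp [ 0.351 -0.051  0.2  ] tip shelf [-0.266  0.028  0.188] tilt 50.08960493738081 F [ 0.368 -0.077  0.869] q [-1.194 -0.179  2.327  0.687  1.583 -0.811] open 0.3510736340123105
target tcp [ 0.355 -0.035  0.132] dr [ 0.043 -0.015  0.016] xyz cm [-4.169 -0.635  5.58 ]
```

Request:
{"op": "send_rows", "data": {
  "dr": [
    [0, 0, 0],
    [0, 0, 0],
    [0, 0, 0],
    [0, 0, 0],
    [0, 0, 0],
    [0, 0, 0],
    [0, 0, 0],
    [0, 0, 0]
  ],
  "xyz": [
    [-1.5, 0, 1.5],
    [-3, 0, 3],
    [-4.2, 0, 4.5],
    [-4.2, 0, 5],
    [-4.2, 0, 5],
    [-4.2, 0, 5],
    [-4.2, 0, 5],
    [-4.2, 0, 5]
  ],
  "jaw": [35, 35, 35, 35, 35, 35, 35, 35]
}}

```text
time_s: 2.1
eef_pos: [0.3582, -0.0446, 0.1368]
eef_rot: [-0.196, 0.799, 0.428, 0.374]
wrist_force: [-0.6, -0.1, -0.0]
opening: 0.349
grasp_force: 0.0
```

```bash
python3 plan.py -.2 .034 .065 50; python3 look.py c wrist scene | tail -1; python3 - <<'E'
import cv2,numpy as np
w=cv2.imread("pics/c_wrist.png");s=cv2.imread("pics/c_scene.png")[150:350,180:380]
cv2.imwrite("pics/c.png",np.hstack([cv2.resize(w,(480,300)),cv2.resize(s,(300,300),interpolation=2)]))
E
```

```text
t 2.1 tcp [ 0.358 -0.045  0.137] tip shelf [-0.257  0.026  0.125] tilt 49.960204098937886 F [-0.576 -0.145 -0.047] q [-1.165 -0.002  2.351  0.713  1.412 -0.926] open 0.34929228218934494
target tcp [0.383 0.007 0.077] dr [0.052 0.007 0.048] xyz cm [-0.915 -0.825  8.159]
2.2 [ 0.3581 -0.0444  0.1367] [-0.1958  0.7992  0.4276  0.3743] [ 0.2126 -0.2066  0.1911] 0.34602349020152523 0.019
```

View pics/c.png

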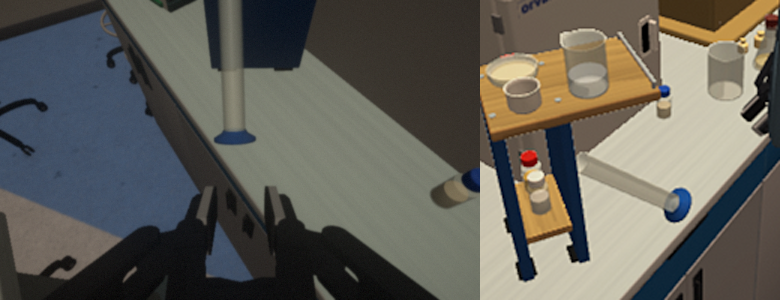

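```bash
python3 - <<'E'
from plan import *
for u,v in [(283,88),(408,91)]: p=pt("wrist",u,v,0);print("face",p,shelf(p))
for u,v in [(287,186),(341,186),(314,188)]: p=pt("wrist",u,v,.037);print("foot",p,shelf(p))
import cv2
w=cv2.imread("pics/c_wrist.png")[40:240,230:470];cv2.imwrite("pics/d.png",cv2.resize(w,(720,600),interpolation=2))
E
```

```text
face [0.481 0.22  0.   ] [0.017 0.072 0.   ]
face [0.605 0.131 0.   ] [ 0.012 -0.081  0.   ]
foot [0.4   0.07  0.037] [-0.152  0.055  0.037]
foot [0.439 0.045 0.037] [-0.152  0.009  0.037]
foot [0.419 0.056 0.037] [-0.154  0.032  0.037]
```

View pics/d.png

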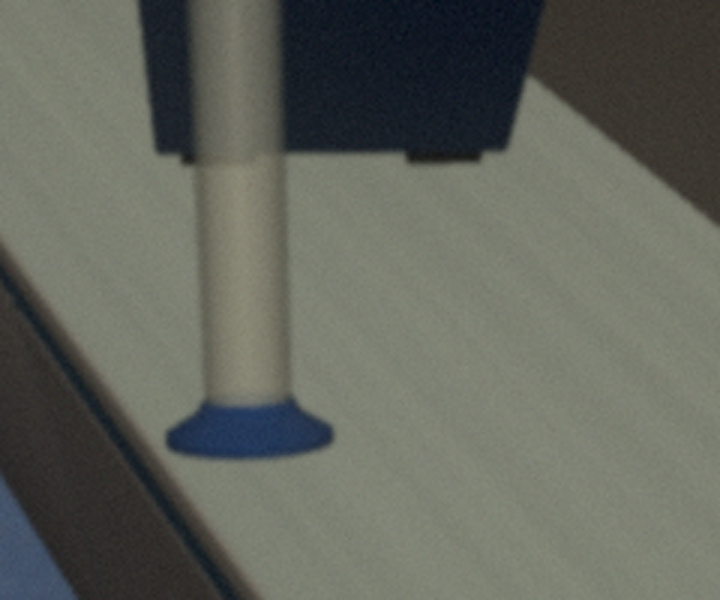

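```bash
sed -i 's/F=np.array(\[.531,.166,0\])/F=np.array([.5366,.1743,0])/' plan.py; python3 plan.py -.18 .033 .045 50
```

```text
t 2.2 tcp [ 0.358 -0.044  0.137] tip shelf [-0.267  0.026  0.124] tilt 49.968680621544046 F [ 0.213 -0.207  0.191] q [-1.165 -0.002  2.351  0.713  1.412 -0.926] open 0.34602349020152523
target tcp [0.401 0.031 0.057] dr [0.05  0.005 0.047] xyz cm [-0.516 -0.727 11.732]
```

Request:
{"op": "send_rows", "data": {
  "dr": [
    [0, 0, 0],
    [0, 0, 0],
    [0, 0, 0],
    [0, 0, 0],
    [0, 0, 0],
    [0, 0, 0],
    [0, 0, 0],
    [0, 0, 0]
  ],
  "xyz": [
    [-0.2, -0.4, 2.5],
    [-0.4, -0.7, 5],
    [-0.5, -0.7, 7],
    [-0.5, -0.7, 9],
    [-0.5, -0.7, 10.5],
    [-0.5, -0.7, 11.2],
    [-0.5, -0.7, 11.7],
    [-0.5, -0.7, 11.7]
  ],
  "jaw": [35, 35, 35, 35, 35, 35, 35, 35]
}}

```text
time_s: 3.2
eef_pos: [0.401, 0.031, 0.0575]
eef_rot: [-0.196, 0.799, 0.428, 0.374]
wrist_force: [-0.4, -0.6, 0.5]
opening: 0.35
grasp_force: 0.0
```

```bash
python3 plan.py -.15 .033 .04 50;python3 plan.py -.12 .033 .028 50; python3 look.py e wrist scene | tail -1; python3 - <<'E'
import cv2,numpy as np
w=cv2.imread("pics/e_wrist.png");s=cv2.imread("pics/e_scene.png")[150:350,180:380]
cv2.imwrite("pics/e.png",np.hstack([cv2.resize(w,(480,300)),cv2.resize(s,(300,300),interpolation=2)]))
E
```

```text
t 3.2 tcp [0.401 0.031 0.057] tip shelf [-0.18   0.033  0.045] tilt 49.98692790409046 F [-0.421 -0.62   0.491] q [-0.912  0.248  2.367  0.943  1.119 -1.02 ] open 0.35034763036252015
target tcp [0.418 0.056 0.052] dr [0.045 0.002 0.046] xyz cm [ 1.525 -0.023  2.635]
t 3.2 tcp [0.401 0.031 0.057] tip shelf [-0.18   0.033  0.045] tilt 49.98692790409046 F [-0.421 -0.62   0.491] q [-0.912  0.248  2.367  0.943  1.119 -1.02 ] open 0.35034763036252015
target tcp [0.434 0.081 0.04 ] dr [0.045 0.002 0.046] xyz cm [ 2.535 -0.033  5.704]
3.3 [0.401  0.0307 0.0576] [-0.1958  0.7992  0.4276  0.3743] [-0.7119  0.1526 -0.7234] 0.3497324734515752 0.019
```

View pics/e.png

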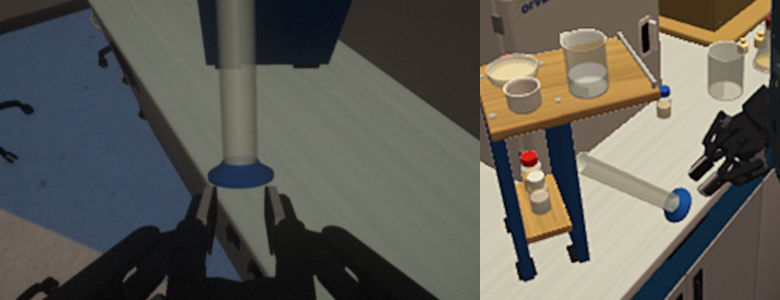

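Request:
{"op": "send_rows", "data": {
  "dr": [
    [0, 0, 0],
    [0, 0, 0],
    [0, 0, 0],
    [0, 0, 0],
    [0, 0, 0],
    [0, 0, 0],
    [0, 0, 0],
    [0, 0, 0]
  ],
  "xyz": [
    [0.2, 0, 0.4],
    [0.4, 0, 0.8],
    [0.6, 0, 1.2],
    [0.8, 0, 1.5],
    [1, 0, 1.8],
    [1.2, 0, 2.1],
    [1.4, 0, 2.4],
    [1.5, 0, 2.6]
  ],
  "jaw": [30, 30, 30, 30, 30, 30, 30, 30]
}}

```text
time_s: 4.3
eef_pos: [0.4177, 0.0556, 0.0523]
eef_rot: [-0.196, 0.799, 0.428, 0.374]
wrist_force: [-1.3, -2.5, 2.6]
opening: 0.303
grasp_force: 1.7
```

```bash
python3 plan.py -.12 .033 .03 50; python3 look.py f wrist scene | tail -1; python3 - <<'E'
import cv2,numpy as np
w=cv2.imread("pics/f_wrist.png");s=cv2.imread("pics/f_scene.png")[150:350,180:380]
cv2.imwrite("pics/f.png",np.hstack([cv2.resize(w,(480,300)),cv2.resize(s,(300,300),interpolation=2)]))
E
```

```text
t 4.3 tcp [0.418 0.056 0.052] tip shelf [-0.15   0.032  0.04 ] tilt 49.988615165579596 F [-1.27  -2.468  2.602] q [-0.815  0.272  2.357  1.02   1.071 -1.003] open 0.3029254639054186
target tcp [0.434 0.081 0.042] dr [0.05  0.002 0.048] xyz cm [ 1.174 -0.05   2.969]
4.4 [0.4175 0.0558 0.0523] [-0.1962  0.7991  0.4276  0.3744] [ 0.1959 -0.8638  1.2196] 0.30128102331811063 0.019
```

View pics/f.png

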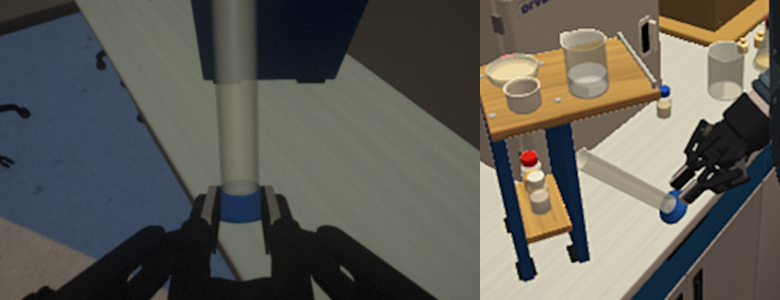

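```bash
python3 - <<'E'
from plan import *
for z in (.03,.037): print(z,shelf(pt("wrist",320,293,z)))
print("tube/foot junction",shelf(pt("wrist",320,243,.04)))
for n in (-.15,): print("tip px",px("wrist",F+n*N+.033*Y+.04*Z))
E
```

```text
0.03 [-0.161  0.034  0.03 ]
0.037 [-0.163  0.034  0.037]
tube/foot junction [-0.139  0.034  0.04 ]
tip px (np.float64(321.86013124013806), np.float64(264.98613744299576))
```

```bash
python3 plan.py -.185 .033 .029 50|tail -1; python3 plan.py -.165 .033 .029 50|tail -1;python3 plan.py -.14 .033 .025 50|tail -1
```

```text
target tcp [0.398 0.027 0.041] dr [ 0.044 -0.     0.045] xyz cm [-3.082 -0.01  -1.956]
target tcp [0.409 0.044 0.041] dr [ 0.044 -0.     0.045] xyz cm [-1.796 -0.011 -0.424]
target tcp [0.423 0.064 0.037] dr [ 0.044 -0.     0.045] xyz cm [-0.496 -0.015  1.749]
```

Request:
{"op": "send_rows", "data": {
  "dr": [
    [0, 0, 0],
    [0, 0, 0],
    [0, 0, 0],
    [0, 0, 0],
    [0, 0, 0],
    [0, 0, 0],
    [0, 0, 0],
    [0, 0, 0]
  ],
  "xyz": [
    [0, 0, -2],
    [-0.5, 0, -3.5],
    [-2, 0, -3.2],
    [-3.1, 0, -2],
    [-2.5, 0, -1.3],
    [-2.1, 0, -0.8],
    [-1.8, 0, -0.4],
    [-1.5, 0, 0]
  ],
  "jaw": [30, 30, 30, 30, 30, 30, 30, 30]
}}

```text
time_s: 5.4
eef_pos: [0.4125, 0.0476, 0.0409]
eef_rot: [-0.195, 0.799, 0.428, 0.374]
wrist_force: [-1.3, -1.4, 0.8]
opening: 0.3
grasp_force: 0.9
```

Request:
{"op": "send_rows", "data": {
  "dr": [
    [0, 0, 0],
    [0, 0, 0],
    [0, 0, 0],
    [0, 0, 0],
    [0, 0, 0],
    [0, 0, 0],
    [0, 0, 0],
    [0, 0, 0]
  ],
  "xyz": [
    [0.1, 0, 0.2],
    [0.2, 0, 0.4],
    [0.4, 0, 0.7],
    [0.5, 0, 0.9],
    [0.6, 0, 1.1],
    [0.7, 0, 1.3],
    [0.9, 0, 1.6],
    [1, 0, 1.8]
  ],
  "jaw": [30, 30, 30, 30, 30, 30, 30, 30]
}}

```text
time_s: 6.4
eef_pos: [0.4235, 0.0645, 0.0368]
eef_rot: [-0.196, 0.799, 0.428, 0.374]
wrist_force: [-0.2, -1.1, 0.4]
opening: 0.3
grasp_force: 0.5
```

```bash
python3 plan.py -.12 .033 .021 50; python3 look.py g wrist scene | tail -1; python3 - <<'E'
import cv2,numpy as np
w=cv2.imread("pics/g_wrist.png");s=cv2.imread("pics/g_scene.png")[150:350,180:380]
cv2.imwrite("pics/g.png",np.hstack([cv2.resize(w,(480,300)),cv2.resize(s,(300,300),interpolation=2)]))
E
```

```text
t 6.4 tcp [0.423 0.065 0.037] tip shelf [-0.14   0.033  0.025] tilt 49.99014206817862 F [-0.176 -1.148  0.437] q [-0.78   0.332  2.344  1.069  1.034 -1.04 ] open 0.2996379419715846
target tcp [0.434 0.081 0.033] dr [0.045 0.002 0.045] xyz cm [ 0.988 -0.023  1.733]
6.5 [0.4233 0.0647 0.0368] [-0.1963  0.7991  0.4276  0.3743] [-0.8067 -0.0399 -0.5806] 0.2996045776477064 0.019
```

View pics/g.png

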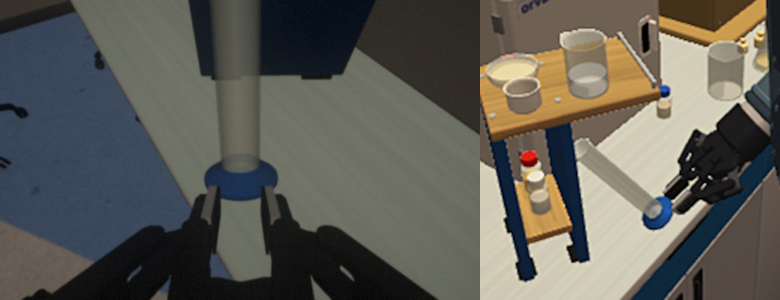

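Request:
{"op": "send_rows", "data": {
  "dr": [
    [0, 0, 0],
    [0, 0, 0],
    [0, 0, 0],
    [0, 0, 0],
    [0, 0, 0],
    [0, 0, 0],
    [0, 0, 0],
    [0, 0, 0]
  ],
  "xyz": [
    [0.1, 0, 0.2],
    [0.2, 0, 0.4],
    [0.4, 0, 0.7],
    [0.5, 0, 0.9],
    [0.6, 0, 1.1],
    [0.7, 0, 1.3],
    [0.9, 0, 1.6],
    [1, 0, 1.8]
  ],
  "jaw": [30, 30, 30, 30, 30, 30, 30, 30]
}}

```text
time_s: 7.5
eef_pos: [0.4348, 0.0813, 0.0329]
eef_rot: [-0.196, 0.799, 0.428, 0.374]
wrist_force: [-0.2, -0.9, -0.6]
opening: 0.297
grasp_force: 0.4
```

```bash
python3 plan.py -.10 .033 .018 50; python3 look.py h wrist scene | tail -1; python3 - <<'E'
import cv2,numpy as np
w=cv2.imread("pics/h_wrist.png");s=cv2.imread("pics/h_scene.png")[150:350,180:380]
cv2.imwrite("pics/h.png",np.hstack([cv2.resize(w,(480,300)),cv2.resize(s,(300,300),interpolation=2)]))
E
```

```text
t 7.5 tcp [0.435 0.081 0.033] tip shelf [-0.119  0.033  0.021] tilt 49.98946488187373 F [-0.158 -0.866 -0.572] q [-0.713  0.351  2.331  1.124  1.004 -1.031] open 0.29701157930880223
target tcp [0.445 0.098 0.03 ] dr [0.045 0.002 0.045] xyz cm [ 1.043 -0.026  1.659]
7.6 [0.4347 0.0814 0.0329] [-0.1962  0.7991  0.4276  0.3743] [-0.2981  0.6674  0.1051] 0.29978837525818 0.019
```

View pics/h.png

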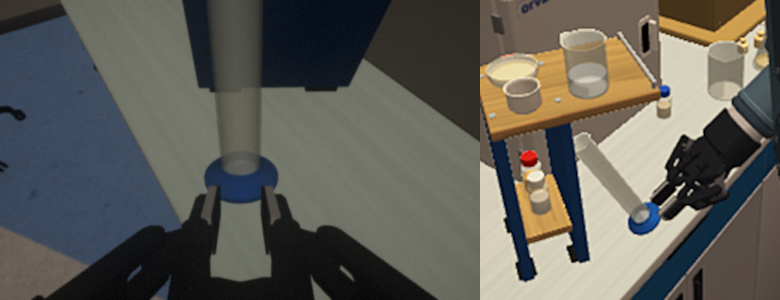

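```bash
python3 - <<'E'
from plan import *
for z in (.02,.025): print(z,shelf(pt("wrist",321,269,z)))
E
python3 plan.py -.08 .033 .016 50|tail -1
```

```text
0.02 [-0.121  0.033  0.02 ]
0.025 [-0.123  0.033  0.025]
target tcp [0.457 0.114 0.028] dr [0.042 0.001 0.045] xyz cm [ 2.176 -0.013  3.317]
```

Request:
{"op": "send_rows", "data": {
  "dr": [
    [0, 0, 0],
    [0, 0, 0],
    [0, 0, 0],
    [0, 0, 0],
    [0, 0, 0],
    [0, 0, 0],
    [0, 0, 0],
    [0, 0, 0]
  ],
  "xyz": [
    [0.1, 0, 0.2],
    [0.2, 0, 0.4],
    [0.4, 0, 0.6],
    [0.5, 0, 0.8],
    [0.6, 0, 1],
    [0.8, 0, 1.2],
    [0.9, 0, 1.4],
    [1, 0, 1.6]
  ],
  "jaw": [30, 30, 30, 30, 30, 30, 30, 30]
}}

```text
time_s: 8.6
eef_pos: [0.4452, 0.0967, 0.0302]
eef_rot: [-0.196, 0.799, 0.428, 0.374]
wrist_force: [-0.6, -0.6, 0.4]
opening: 0.299
grasp_force: 0.3
```

```bash
python3 plan.py -.08 .033 .016 50; python3 look.py i scene|tail -1; python3 - <<'E'
import cv2,numpy as np
from plan import *
im=cv2.cvtColor(cv2.imread("pics/i_scene.png"),cv2.COLOR_BGR2HSV)
m=cv2.inRange(im,(100,150,90),(125,255,255));m[:200]=0;m[:, :250]=0
n,l,s,c=cv2.connectedComponentsWithStats(m)
for k in range(1,n):
    if s[k,4]>40: print(s[k],c[k],shelf(pt("scene",*c[k],.02)))
E
```

```text
t 8.6 tcp [0.445 0.097 0.03 ] tip shelf [-0.101  0.033  0.018] tilt 49.98620493223552 F [-0.578 -0.584  0.367] q [-0.652  0.367  2.317  1.172  0.979 -1.019] open 0.29885821668656315
target tcp [0.457 0.114 0.028] dr [0.046 0.002 0.045] xyz cm [ 1.182 -0.032  1.724]
8.65 [0.4452 0.0968 0.0302] [-0.1961  0.7992  0.4275  0.3743] [ 0.5723 -0.9707 -0.3327] 0.2988267652412067 0.019
[271 288  21  20 187] [282.465 300.07 ] [-0.081  0.049  0.02 ]
```

Request:
{"op": "send_rows", "data": {
  "dr": [
    [0, 0, 0],
    [0, 0, 0],
    [0, 0, 0],
    [0, 0, 0],
    [0, 0, 0],
    [0, 0, 0],
    [0, 0, 0],
    [0, 0, 0]
  ],
  "xyz": [
    [0.1, 0, 0.2],
    [0.3, 0, 0.4],
    [0.4, 0, 0.6],
    [0.6, 0, 0.9],
    [0.8, 0, 1.1],
    [0.9, 0, 1.3],
    [1.1, 0, 1.5],
    [1.2, 0, 1.7]
  ],
  "jaw": [30, 30, 30, 30, 30, 30, 30, 30]
}}

```text
time_s: 9.65
eef_pos: [0.4568, 0.1139, 0.0285]
eef_rot: [-0.196, 0.799, 0.428, 0.374]
wrist_force: [-0.1, -0.5, 0.0]
opening: 0.302
grasp_force: 0.2
```

```bash
python3 plan.py -.073 .033 .016 50; python3 look.py j scene wrist|tail -1; python3 - <<'E'
import cv2,numpy as np
from plan import *
w=cv2.imread("pics/j_wrist.png");s=cv2.imread("pics/j_scene.png")[150:350,180:380]
cv2.imwrite("pics/j.png",np.hstack([cv2.resize(w,(480,300)),cv2.resize(s,(300,300),interpolation=2)]))
for nm in("scene","wrist"):
  im=cv2.cvtColor(cv2.imread(f"pics/j_{nm}.png"),cv2.COLOR_BGR2HSV)
  m=cv2.inRange(im,(100,150,60),(125,255,255));m[:150]=0;m[:, :250]=0
  n,l,s,c=cv2.connectedComponentsWithStats(m)
  for k in range(1,n):
    if s[k,4]>60: print(nm,s[k],c[k],shelf(pt(nm,*c[k],.01)))
E
```

```text
t 9.65 tcp [0.457 0.114 0.029] tip shelf [-0.08   0.033  0.016] tilt 49.986462351882004 F [-0.125 -0.49   0.015] q [-0.586  0.381  2.3    1.222  0.952 -1.002] open 0.30188210804778615
target tcp [0.46  0.12  0.028] dr [0.047 0.002 0.045] xyz cm [ 0.429 -0.036  0.562]
9.75 [0.4567 0.114  0.0285] [-0.1962  0.7991  0.4276  0.3743] [ 1.2076 -0.6041 -0.3114] 0.29646539831355234 0.019
scene [ 250  239  131  161 2637] [310.196 326.991] [-0.111  0.131  0.01 ]
scene [262 293  22  19 193] [273.124 304.446] [-0.061  0.044  0.01 ]
wrist [ 278  231   79   55 1888] [318.761 264.245] [-0.077  0.034  0.01 ]
```

Request:
{"op": "send_rows", "data": {
  "dr": [
    [0, 0, 0],
    [0, 0, 0],
    [0, 0, 0],
    [0, 0, 0],
    [0, 0, 0],
    [0, 0, 0],
    [0, 0, 0],
    [0, 0, 0]
  ],
  "xyz": [
    [0.1, 0, 0.1],
    [0.2, 0, 0.2],
    [0.3, 0, 0.3],
    [0.4, 0, 0.4],
    [0.4, 0, 0.5],
    [0.5, 0, 0.6],
    [0.6, 0, 0.8],
    [0.6, 0, 0.8]
  ],
  "jaw": [30, 30, 30, 30, 30, 30, 30, 30]
}}

```text
time_s: 10.75
eef_pos: [0.4624, 0.1221, 0.028]
eef_rot: [-0.196, 0.799, 0.428, 0.374]
wrist_force: [0.2, 0.1, -0.3]
opening: 0.296
grasp_force: 0.0
```

Request:
{"op": "send_rows", "data": {
  "dr": [
    [0, 0, 0],
    [0, 0, 0],
    [0, 0, 0],
    [0, 0, 0],
    [0, 0, 0],
    [0, 0, 0],
    [0, 0, 0],
    [0, 0, 0]
  ],
  "xyz": [
    [0, 0, -0.2],
    [0, 0, -0.5],
    [0, 0, -1],
    [0, 0, -2],
    [0, 0, -4],
    [0, 0, -7],
    [0, 0, -10],
    [0, 0, -12]
  ],
  "jaw": [30, 30, 30, 30, 30, 30, 30, 30]
}}

```text
time_s: 11.75
eef_pos: [0.4101, 0.0447, 0.106]
eef_rot: [-0.195, 0.8, 0.427, 0.374]
wrist_force: [0.5, 0.3, -0.3]
opening: 0.298
grasp_force: 0.0
```

```bash
python3 plan.py; python3 look.py k scene wrist|tail -1; python3 - <<'E'
import cv2,numpy as np
w=cv2.imread("pics/k_wrist.png");s=cv2.imread("pics/k_scene.png")[150:350,180:380]
cv2.imwrite("pics/k.png",np.hstack([cv2.resize(w,(480,300)),cv2.resize(s,(300,300),interpolation=2)]))
E
```

```text
t 11.75 tcp [0.41  0.045 0.106] tip shelf [-0.164  0.033  0.094] tilt 49.931267742346726 F [ 0.531  0.276 -0.321] q [-0.858  0.073  2.38   0.922  1.19  -0.857] open 0.2978653171979796
11.85 [0.411  0.044  0.1062] [-0.1939  0.7996  0.4272  0.3748] [-0.4935 -0.8169 -0.8458] 0.2962838231781677 0.019
```

View pics/k.png

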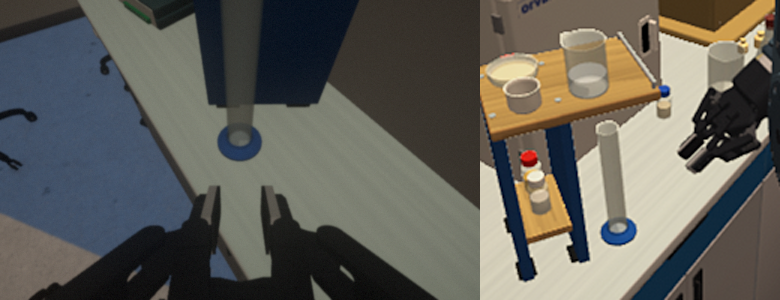

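```bash
python3 - <<'E'
from plan import *
p=pt("wrist",319,190,.005);print(shelf(p))
f=lambda q:((q[0]-180)*1.5+480,(q[1]-150)*1.5)
p2=pt("scene",180+138/1.5,150+232/1.5,.005);print(shelf(p2),f(px("scene",p2)),f(px("scene",p2+[0,0,.183])))
E
```

```text
[-0.063  0.032  0.005]
[-0.06   0.039  0.005] (np.float64(618.0), np.float64(231.99999999999994)) (np.float64(607.7018655862624), np.float64(128.87349169845075))
```

```bash
python3 -c "
from bench import ctrl
print(ctrl.hand_in())"
```

```text
the job is handed in; nothing more can be done
None
```

The measuring cylinder now stands upright by itself on its foot, about 6 cm (foot centre) in front of the blue upright; the arm is clear, the beaker, flask and vial were kept clear of, and the job was handed in at about 12 s.

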